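Pack spare saw flanges, alternately boss up and boss down

TASK

The blue tray on the workbench takes three aluminium hat-shaped flanges in one row if they lie alternately up and down; one already sits boss up at one end and should stay there. Put the aluminium flange that lies boss up flat at the empty end of the tray, then lower the one that lies boss down, just as it is, into the middle so that its boss stands on the tray floor between the other two and its brim lies over theirs. The dark steel flange and the wooden knob do not belong in the tray.

Things in the scene. Friction and masses are not known exactly. Their poses are not given: they have to be found in the camera images.
- tray: blue shallow tray, fixed, inside 80 mm (its x) by 168 mm (its y, the row), floor 6 mm thick, lip 14 mm above the bench. Origin: centre of its underside, on the bench; z up. Seats at x = 0: y = +50 mm (taken), y = 0 (middle, boss-down flange), y = -50 mm (empty end, boss-up flange). At the middle, fingers gripping a brim clear the neighbours if they close along the tray's x
- loaded_center (a point): aluminium hat-shaped flange: round disc (brim) 58 mm across, 14 mm thick, with a round boss 24 mm across and 20 mm high on one face; 34 mm high in all, 130 g. Already in the tray, loose, boss up, at its y = +50 mm end. The point is its centre, half-way up (17 mm above its underside); z up
- up_center (a point): aluminium hat-shaped flange: round disc (brim) 58 mm across, 14 mm thick, with a round boss 24 mm across and 20 mm high on one face; 34 mm high in all, 130 g. Lies loose on the bench, boss up; grip it by the boss (its upper 20 mm). The point is its centre, half-way up (17 mm above the bench), z up
- down_center (a point): aluminium hat-shaped flange: round disc (brim) 58 mm across, 14 mm thick, with a round boss 24 mm across and 20 mm high on one face; 34 mm high in all, 130 g. Stands loose on the bench on its boss, brim up; grip it across the brim (its upper 14 mm). The point is its centre, half-way up (17 mm above the bench); z up as it stands, and still up when seated
Not all that is in view belongs to the job. Of the things that look like the tray, the largest one is meant. Leave any pink or red look-alike of the part that bears up_center alone.

How it is judged:
By the outcome, as a careful person would: the job done as asked, in the order asked, and still so for the second after the job is handed in, with the robot touching nothing.
It also fails if it takes over 58 s, if anything falls off the work surface, if the arm or the gripper's body presses on something with over 40 N, if the wrist force passes 120 N, or if a joint passes its speed limit or range.

ROBOT

A 6-joint arm with a two-finger parallel gripper is mounted at the origin on the work surface. World frame = base frame: x ahead of the robot, y to its left, z up, the work surface at z = 0. Lengths are in mm, angles in rad, forces in N, time in s.
With the tool pointing down it reaches from about 350 to 850 mm from the base axis. Payload 8.1 kg.
Tool frame: the origin (TCP) lies at the very end of the fingers, on their centre line; the grasp point (between the pads) lies 19 mm behind it; z points along the fingers, y is the line along which they close (so a half turn about z gives the same grasp; the last joint's range is limited). The gripper opens to 85 mm and grips with 20 to 120 N. Pads are 22 mm wide; open, the fingers measure 114 mm over their backs; the gripper's body (76 mm by 85 mm) begins 54 mm behind the grasp point. The pads swing forward as they close: fully open they stand 13 mm farther back than shut.
Start: joints at [1.177, 0.13, 1.488, -0, 1.523, -0.085], TCP at [182.328, 571.631, 231.292] pointing down, gripper open.
Joint ranges: [-2.96, 2.96], [-0.89, 2.26], [0.02, 2.5], [-1.34, 4.48], [0, 2.73], [-2.66, 2.66]. Speed limits (rad/s): [2.39, 2.39, 2.79, 3.14, 3.14, 3.14].

INTERFACE

Orientations are given as a unit quaternion [w, x, y, z].
In Python, from workcell import ctrl gives the robot as it stands. The module is installed in compiled form; this text tells all that it offers.
- The arm moves only by the tool arm_command, never from a script. Its argument "deltas" is a list of rows, each an object with "grip": the opening, from 0 (shut) to 1 (fully open); "xyz": the shift along the tool's x, y, z each as a share of 12 cm, from -1 to 1, a list of three; "spin": the turn about the tool's z as a share of 1.5 rad, from -1 to 1. A call has 1 to 5 rows; each row is the pose to reach, as a shift and turn from the pose commanded when the call began, along the tool's axes at that moment; what a row does not reach only later rows make up. A row lasts 1/10 s, in which the tool goes at most 50 mm and 8.59 degrees, less where a joint would pass 70% of its speed; a pose out of reach is approached as far as the arm can. A call with a number of a shift or a turn outside -1 to 1 is refused whole. A call with a gripper value outside its range is refused whole. The fingers move at their own pace and stop on an object; the grip force is fixed at half the most. Time passes only in rows, so rows that repeat a pose let the fingers close. It gives the time, the measured TCP pose, the force, the opening and the grip force at its end, in the units of the state.
- ctrl.read_state(): the state, without advancing time (a new reading comes with each control period).
- ctrl.read_camera(name): name is "scene" or "side" or "wrist"; returns a dict with "image" (480x640x3 uint8, red, green, blue), "range_z" (480x640 float32, mm along the optical axis (not along the pixel's ray), 0 where there is no reading), "camera_matrix" (3x3 intrinsics, pixels), "k1" (the pictures are not rectified: a ray, as slopes to the right and down, at radius r is drawn at 1 + k1 r^2 times it, then the intrinsics apply), "cam_to_world" (4x4, takes a point from camera to world coordinates); the wrist camera has in their place "mount" (4x4, takes a point from camera to tool coordinates, whose origin is the TCP and whose axes are the flange's). Camera axes: x right, y down, z forward; pixel columns grow to the right and rows downward; lengths in mm; the calibration is good to about 2 mm. A picture is of the moment at which its call begins: read the wrist's pose just before it.
- ctrl.hand_in(): hands the job in; it is judged then, once.
Trained networks look in the newest picture that a camera, given by its name, has taken for a name from the list of things; names that differ only in an ending like _2 or _b are one class to them, and where a whole thing is asked for, a point or a joint stands for the part that bears it (a point fixed in the world has none). Each returns a list of dicts, best first, with "score" (0 to 1); they miss things now and then, are a little off and sometimes report something else, mostly with a low value. They report only what shows in the picture. A call takes as long as a camera call. They do not tell look-alikes from the thing itself.
- ctrl.masks_of(camera, query): "mask" (480x640 bool, what is visible of it) and "bbox" ([left, top, right, bottom] in pixels, round what is visible of it).
The state is a dict: "clock": time; "qpos": joint angles; "joint_vel": joint speeds; "joint_torque": joint torques, N m; "ee_pos": TCP position; "ee_rot": TCP orientation; "force": force on the tool from outside, world axes, zero at the start; "wrist_torque": the same for the moment, N m; "gripper_width": opening from 0.0 (shut) to 1.0 (fully open); "grip_force": force on a finger pad.
Only numpy, scipy, OpenCV 4.12 (cv2) and the standard library are available. Lean on these libraries where they do the work, as an engineer would, in place of code of your own. Each camera call takes 0.05 s, during which the arm holds its last target. There are 200 camera calls.

## Working session

There is one attempt and no reset: what is moved stays moved. The work goes in short steps, Python scripts to look and compute and a tool call to move; the robot and the scene stay as the last step left them, time stands still between calls to the robot, and variables do not carry over. Pictures are saved under pics/ and viewed, at most 10 in all, crops included, and the job is handed in when it is done.

Besides the shell and the picture viewer there is one more tool, called after ">>>" by a JSON object that holds its "fn" and its "kwargs". arm_command: Moves the arm, as the interface text tells. Its arguments: {"type":"object","properties":{"deltas":{"type":"array"}},"required":["deltas"]}

```bash
mkdir -p pics; cat > h.py <<'E'
import numpy as np, cv2
from workcell import ctrl
from scipy.spatial.transform import Rotation as R
def T_tool():
    s=ctrl.read_state(); T=np.eye(4); q=s["ee_rot"]; T[:3,:3]=R.from_quat([q[1],q[2],q[3],q[0]]).as_matrix(); T[:3,3]=s["ee_pos"]; return T
def cam(n):
    T=T_tool(); c=ctrl.read_camera(n)
    c["T"]=c["cam_to_world"] if n!="wrist" else T@np.array(c["mount"]); c["T"]=np.array(c["T"]); return c
def cloud(c):
    K=np.array(c["camera_matrix"]); v,u=np.mgrid[:480,:640].astype(np.float64)
    p=cv2.undistortPoints(np.stack([u.ravel(),v.ravel()],1)[:,None],K,np.array([c["k1"],0,0,0.]))[:,0]
    z=c["range_z"].ravel(); P=np.c_[p*z[:,None],z]@c["T"][:3,:3].T+c["T"][:3,3]
    P[z==0]=np.nan; return P.reshape(480,640,3)
def save(c,n): cv2.imwrite(f"pics/{n}.png",c["image"][:,:,::-1])
E
python3 - <<'E'
from h import *
np.set_printoptions(precision=1,suppress=True)
for n in("scene","side"):
    c=cam(n); P=cloud(c); save(c,n+"0")
    for q in("tray","up_center","down_center","loaded_center"):
        for d in ctrl.masks_of(n,q)[:6]:
            p=P[d["mask"]]; p=p[~np.isnan(p[:,0])]
            if len(p): print(n,q,round(d["score"],2),d["bbox"],np.median(p,0),np.percentile(p,2,0),np.percentile(p,98,0))
print(ctrl.read_state())
E
```

```text
scene tray 0.81 [364.0, 178.7, 422.4, 208.8] [356.2 255.4   5.5] [316.3 196.9   1. ] [399.9 316.8  11.5]
scene tray 0.74 [444.9, 203.1, 512.5, 231.1] [456.9 421.8   5.5] [417.8 362.3   0.8] [497.8 482.6  11.4]
scene tray 0.69 [343.3, 215.4, 444.5, 263.1] [525.8 203.    7.3] [468.9 133.3   1.9] [570.  308.8  16. ]
scene up_center 0.91 [264.3, 182.9, 292.3, 211.0] [377.4  -9.6  14.6] [348.  -35.1   3.1] [396.6  15.9  36. ]
scene up_center 0.8 [222.3, 210.8, 249.4, 234.7] [462.8 -93.8  14.7] [ 435.6 -120.5    3.4] [481.2 -68.2  35.6]
scene up_center 0.56 [270.9, 213.3, 300.6, 236.2] [469.4  10.6  14.6] [441.5 -15.4   2.2] [488.1  37.3  35.8]
scene down_center 0.68 [199.1, 264.0, 233.2, 295.4] [ 626.2 -116.6   34.1] [ 594.5 -143.5   19.4] [648.7 -90.5  36.2]
scene loaded_center 0.84 [404.3, 217.9, 430.3, 240.9] [514.2 266.1  20.8] [484.  243.3   8.7] [533.  295.3  41.7]
side tray 0.94 [265.4, 260.5, 326.6, 328.5] [518.5 213.7   7.1] [461.7 135.5   1.4] [563.6 315.4  16.3]
side tray 0.89 [270.6, 354.2, 315.0, 421.6] [457.1 430.8   4.6] [421.4 368.1   1.7] [492.7 487.7  11.2]
side up_cente
[... 247 characters left out ...]
, 242.8] [456.7  22.1  14.7] [433.6 -10.6   3.1] [483.5  41.1  35.5]
side down_center 0.89 [282.0, 175.9, 308.8, 199.6] [ 616.2 -106.6   33.2] [ 592.3 -143.6    1.1] [642.1 -86.3  36.3]
side loaded_center 0.74 [277.2, 294.8, 312.6, 324.8] [500.1 280.8  20.6] [476.5 236.6   7. ] [529.3 300.   41.4]
{'clock': 0.5, 'qpos': array([ 1.2,  0.1,  1.5,  0. ,  1.5, -0.1]), 'joint_vel': array([-0.,  0.,  0.,  0., -0., -0.]), 'joint_torque': array([ -0. , -56.9, -50. ,  -0. ,   0. ,   0. ]), 'ee_pos': array([182.3, 571.6, 231.3]), 'ee_rot': array([-0. ,  0.2,  1. ,  0. ]), 'force': array([-0.4, -0.1, -1. ]), 'wrist_torque': array([ 0.,  0., -0.]), 'grip_force': 0.0, 'gripper_width': 1.0011473859366598}
```

```bash
python3 - <<'E'
import cv2
a=cv2.imread("pics/scene0.png")[165:315,180:530]
cv2.imwrite("pics/sc.png",cv2.resize(a,(800,343),interpolation=cv2.INTER_CUBIC))
E
```

```text
(no output)
```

View pics/sc.png

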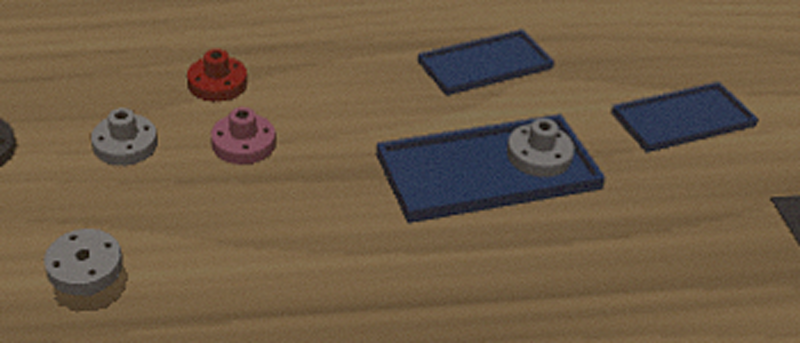

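The crop shows the large blue tray (full image about 343–444, 215–263) with one boss-up flange at its right end. Three boss-up candidates are in view: red (278,197), pink (285,225) and aluminium grey (235,222). The grey one is meant. The brim-up one is at (216,279), but its boss looks brownish. I'll check that against the wooden knob in the side view, enlarged, and fit the poses.

```bash
cat >> h.py <<'E'
def circ(p):
    A=np.c_[2*p,np.ones(len(p))]; s=np.linalg.lstsq(A,(p**2).sum(1),rcond=None)[0]; return s[:2],np.sqrt(s[2]+s[:2]@s[:2])
def disc(P,xy,z0,z1,rad=45):
    "min enclosing circle of points in a height band around xy"
    m=(np.hypot(P[...,0]-xy[0],P[...,1]-xy[1])<rad)&(P[...,2]>z0)&(P[...,2]<z1)
    p=P[m][:,:2]; 
    if len(p)<10: return None
    h=cv2.convexHull(p.astype(np.float32))[:,0]; return cv2.minEnclosingCircle(h),circ(h),len(p),np.median(P[m][:,2])
E
python3 - <<'E'
from h import *
np.set_printoptions(precision=1,suppress=True)
for n in("scene","side"):
    c=cam(n); P=cloud(c)
    for nm,xy,a,b in(("up brim",(458,-92),11,18),("up boss",(458,-92),31,38),("down",(620,-115),30,38),("load brim",(505,270),17,24),("load boss",(505,270),37,44)):
        print(n,nm,disc(P,xy,a,b,40))
    m=(abs(P[...,0]-517)<85)&(abs(P[...,1]-220)<115)&(P[...,2]>10)&(P[...,2]<16.5)
    d=ctrl.masks_of(n,"tray")
    d=[k for k in d if abs(np.nanmedian(P[k["mask"]][:,1])-208)<30][0]
    m&=cv2.dilate(d["mask"].astype(np.uint8),np.ones((3,3)))>0
    print("tray rim",cv2.minAreaRect(P[m][:,:2].astype(np.float32)))
    if n=="side": save(c,"side1")
    a=c["image"][:,:,::-1]
    if n=="side":
        cv2.imwrite("pics/sidec.png",cv2.resize(a[120:440,230:480],(600,768))[:600])
E
```

```text
scene up brim (((453.214599609375, -95.64836120605469), 29.70047378540039), (array([453.3, -95.2]), np.float64(28.812507051314068)), 308, np.float64(14.433821800550447))
scene up boss (((453.7330017089844, -95.14037322998047), 12.38060474395752), (array([453.7, -95.3]), np.float64(11.885950504751493)), 81, np.float64(34.41538618689856))
scene down (((620.333251953125, -117.54230499267578), 29.929243087768555), (array([ 620.7, -117.3]), np.float64(29.125828451404953)), 686, np.float64(34.24432980553627))
scene load brim (((505.23077392578125, 271.0886535644531), 29.91421890258789), (array([505.1, 270.9]), np.float64(29.15074415734143)), 323, np.float64(20.57634574273368))
scene load boss (((505.64288330078125, 270.7079162597656), 12.149707794189453), (array([505.4, 270.8]), np.float64(11.619787733318546)), 81, np.float64(40.83899335466924))
tray rim ((514.854736328125, 223.4652099609375), (94.0217514038086, 180.6229248046875), 9.21015453338623)
side up brim (((452.8798828125, -89.83270263671875), 32.16290283203125), (array([452.5, -91.7]), np.float64(29.151066236323985)), 228, np.float64(14.183782622228932))
side up boss (((450.466552734375, -91.97038269042969), 15.197197914123535), (array([452.3, -92.1]), np.float64(12.566670284941619)), 62, np.float64(34.245180326282764))
side down (((618.1024169921875, -116.6953353881836), 32.47808074951172), (array([ 619.4, -116.3]), np.float64(29.796391486195233)), 281, np.float64(33.91801052558753))
side load brim (((504.0530700683594, 272.1427001953125), 30.355728149414062), (array([503.9, 272.6]), np.float64(28.71547817176257)), 463, np.float64(20.47572569633064))
side load boss (((504.4927978515625, 271.247314453125), 12.865163803100586), (array([504.4, 271.5]), np.float64(12.14135786045472)), 117, np.float64(40.3656816692793))
tray rim ((514.7542114257812, 222.55117797851562), (90.57989501953125, 184.08702087402344), 8.750473976135254)
```

View pics/sidec.png

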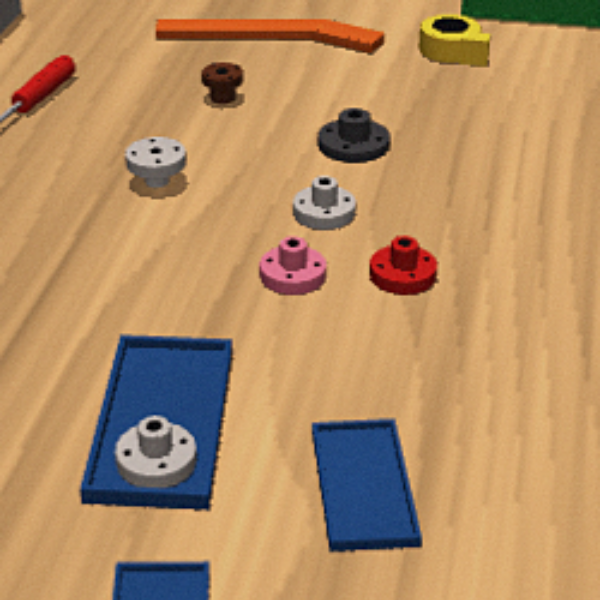

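View pics/scene0.png

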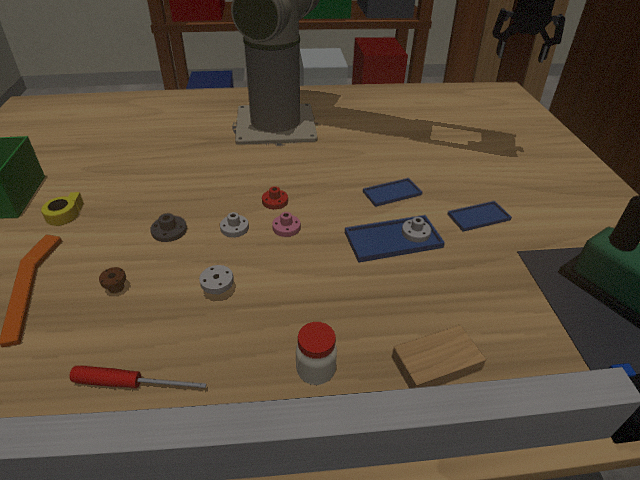

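The poses and identities are clear:
- **Up:** grey, about (453,-94).
- **Down:** grey metal, about (620,-117). The brown knob is further off, at (113,280).
- **Tray:** centre about (514.8,223), yaw about 9°.

Next I'll work out the tool axes and the spin.

```bash
cat >> h.py <<'E'
def go(x,y,z,yaw=0.157):
    "tool shift in shares of 120 mm to world target; spin share to bring tool y along yaw (mod pi)"
    T=T_tool(); d=T[:3,:3].T@(np.array([x,y,z])-T[:3,3])
    a=np.array([np.cos(yaw),np.sin(yaw),0])@T[:3,:3]; s=np.arctan2(-a[0],a[1]); s=(s+np.pi/2)%np.pi-np.pi/2
    print("pos",T[:3,3].round(1),"shares",(d/120).round(3),"spin",(s/1.5).round(3))
E
python3 - <<'E'
from h import *
print(T_tool().round(3))
go(453,-94,231)
E
```

```text
[[-9.53000e-01  3.04000e-01 -0.00000e+00  1.82317e+02]
 [ 3.04000e-01  9.53000e-01 -0.00000e+00  5.71622e+02]
 [ 0.00000e+00 -0.00000e+00 -1.00000e+00  2.31305e+02]
 [ 0.00000e+00  0.00000e+00  0.00000e+00  1.00000e+00]]
pos [182.3 571.6 231.3] shares [-3.835e+00 -4.599e+00  3.000e-03] spin 0.737
```

>>> {"fn": "arm_command", "kwargs": {"deltas": [{"grip":1,"xyz":[-0.38,-0.46,0],"spin":0},{"grip":1,"xyz":[-0.76,-0.92,0],"spin":0},{"grip":1,"xyz":[-0.76,-0.92,0],"spin":0},{"grip":1,"xyz":[-0.76,-0.92,0],"spin":0}]}}

```text
clock: 1.1
ee_pos: [237.1, 435.0, 231.0]
ee_rot: [0.0, 0.155, 0.988, -0.001]
force: [0.3, 1.2, 0.5]
gripper_width: 1.004
grip_force: 0.0
```

>>> {"fn": "arm_command", "kwargs": {"deltas": [{"grip":1,"xyz":[-0.38,-0.46,0],"spin":0},{"grip":1,"xyz":[-0.76,-0.92,0],"spin":0},{"grip":1,"xyz":[-0.76,-0.92,0],"spin":0},{"grip":1,"xyz":[-0.76,-0.92,0],"spin":0}]}}

```text
clock: 1.5
ee_pos: [290.8, 302.7, 231.6]
ee_rot: [0.001, 0.156, 0.988, -0.0]
force: [-0.7, 0.4, 0.4]
gripper_width: 1.0
grip_force: 0.0
```

>>> {"fn": "arm_command", "kwargs": {"deltas": [{"grip":1,"xyz":[-0.38,-0.46,0],"spin":0},{"grip":1,"xyz":[-0.76,-0.92,0],"spin":0},{"grip":1,"xyz":[-0.76,-0.92,0],"spin":0},{"grip":1,"xyz":[-0.76,-0.92,0],"spin":0}]}}

```text
clock: 1.9
ee_pos: [344.2, 169.6, 231.7]
ee_rot: [0.001, 0.157, 0.988, -0.0]
force: [0.5, 0.7, -0.3]
gripper_width: 0.997
grip_force: 0.0
```

>>> {"fn": "arm_command", "kwargs": {"deltas": [{"grip":1,"xyz":[-0.38,-0.46,0],"spin":0.1},{"grip":1,"xyz":[-0.76,-0.92,0],"spin":0.2},{"grip":1,"xyz":[-0.76,-0.92,0],"spin":0.3},{"grip":1,"xyz":[-0.76,-0.92,0],"spin":0.35},{"grip":1,"xyz":[-0.76,-0.92,0],"spin":0.37}]}}

```text
clock: 2.4
ee_pos: [396.2, 40.0, 231.4]
ee_rot: [-0.0, 0.421, 0.907, 0.0]
force: [0.4, 1.4, 0.2]
gripper_width: 1.002
grip_force: 0.0
```

```bash
python3 -c "
from h import *
go(453,-94,200); print(ctrl.read_state()['qpos'],ctrl.read_state()['clock'])"
```

```text
pos [396.2  40.  231.4] shares [-1.158 -0.36   0.261] spin 0.364
[-2.89568360e-02 -4.45972218e-01  2.00468419e+00  6.98908686e-04
  1.58296179e+00 -7.31589247e-01] 2.4
```

>>> {"fn": "arm_command", "kwargs": {"deltas": [{"grip":1,"xyz":[-0.4,-0.1,0.1],"spin":0.09},{"grip":1,"xyz":[-0.8,-0.25,0.2],"spin":0.18},{"grip":1,"xyz":[-1,-0.36,0.26],"spin":0.27},{"grip":1,"xyz":[-1,-0.36,0.26],"spin":0.364},{"grip":1,"xyz":[-1,-0.36,0.26],"spin":0.364}]}}

```text
clock: 2.9
ee_pos: [441.0, -78.2, 199.7]
ee_rot: [-0.001, 0.648, 0.761, 0.0]
force: [-0.3, 0.3, 0.1]
gripper_width: 1.002
grip_force: 0.0
```

```bash
cat > look.py <<'E'
from h import *
import sys
a=[float(v) for v in sys.argv[1:]]
c=cam("wrist"); P=cloud(c); save(c,"w")
print("disc",disc(P,a[:2],a[2],a[3],40))
E
python3 look.py 453 -94 31 38; python3 look.py 453 -94 11 18; python3 -c "
from h import *
go(453,-94,80)"
```

```text
disc (((454.2017822265625, -96.07302856445312), 11.77314281463623), (array([454.18647186, -96.0219131 ]), np.float64(11.588020968081873)), 447, np.float64(33.73223165447439))
disc (((454.3583679199219, -96.1457290649414), 28.936307907104492), (array([454.41332658, -96.00989361]), np.float64(28.61933084033912)), 1846, np.float64(13.684089398729839))
pos [441.1 -77.8 200.3] shares [-0.15   0.075  1.002] spin 0.007
```

>>> {"fn": "arm_command", "kwargs": {"deltas": [{"grip":1,"xyz":[-0.163,0.083,0.3],"spin":0.007},{"grip":1,"xyz":[-0.163,0.083,0.7],"spin":0.007},{"grip":1,"xyz":[-0.163,0.083,1],"spin":0.007},{"grip":0.6,"xyz":[-0.163,0.083,1],"spin":0.007},{"grip":0.6,"xyz":[-0.163,0.083,1],"spin":0.007}]}}

```text
clock: 3.5
ee_pos: [453.8, -95.9, 80.8]
ee_rot: [-0.0, 0.65, 0.76, -0.0]
force: [0.1, 0.4, 1.1]
gripper_width: 0.692
grip_force: 0.0
```

```bash
python3 look.py 454 -95.5 31 38; python3 -c "
from h import *
go(454,-95.5,17)"
```

```text
disc (((454.0760498046875, -96.29019165039062), 11.999375343322754), (array([454.13797296, -96.12930288]), np.float64(11.687939186119227)), 1085, np.float64(33.766105598634255))
pos [455.1 -96.5  82.3] shares [ 0.011 -0.009  0.544] spin -0.002
```

View pics/w.png

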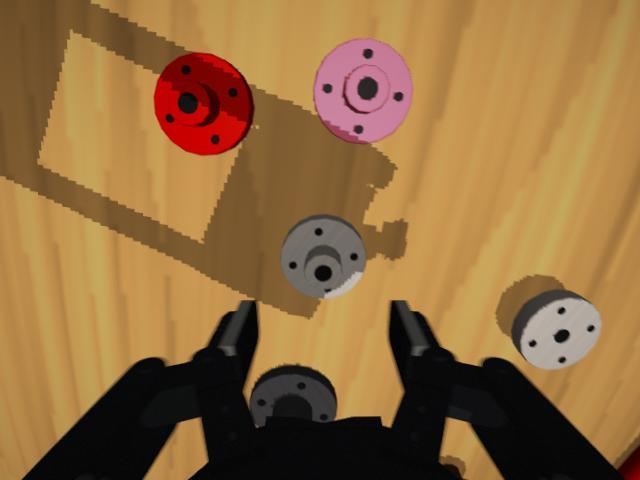

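The picture shows the grey flange at (323,270), centred between the fingers. The pink and red ones are ahead and clear, and the dark steel one is behind. I'll descend and grip the boss.

>>> {"fn": "arm_command", "kwargs": {"deltas": [{"grip":0.6,"xyz":[0,0,0.25],"spin":0},{"grip":0.6,"xyz":[0,0,0.45],"spin":0},{"grip":0.6,"xyz":[0,0,0.53],"spin":0},{"grip":0.6,"xyz":[0,0,0.53],"spin":0}]}}

```text
clock: 3.95
ee_pos: [454.2, -96.9, 17.2]
ee_rot: [0.0, 0.652, 0.759, 0.0]
force: [0.4, 0.6, 0.4]
gripper_width: 0.601
grip_force: 0.0
```

>>> {"fn": "arm_command", "kwargs": {"deltas": [{"grip":0,"xyz":[0,0,0],"spin":0},{"grip":0,"xyz":[0,0,0],"spin":0},{"grip":0,"xyz":[0,0,0],"spin":0},{"grip":0,"xyz":[0,0,0],"spin":0},{"grip":0,"xyz":[0,0,0],"spin":0}]}}

```text
clock: 4.45
ee_pos: [455.5, -97.5, 18.8]
ee_rot: [0.002, 0.652, 0.758, 0.001]
force: [-2.5, 0.8, 6.2]
gripper_width: 0.255
grip_force: 58.4
```

>>> {"fn": "arm_command", "kwargs": {"deltas": [{"grip":0,"xyz":[0,0,0],"spin":0},{"grip":0,"xyz":[0,0,0],"spin":0}]}}

```text
clock: 4.65
ee_pos: [455.5, -97.5, 18.8]
ee_rot: [0.002, 0.652, 0.758, 0.001]
force: [-1.3, 0.8, 7.7]
gripper_width: 0.253
grip_force: 58.4
```

>>> {"fn": "arm_command", "kwargs": {"deltas": [{"grip":0,"xyz":[0,0,-0.2],"spin":0},{"grip":0,"xyz":[0,0,-0.5],"spin":0},{"grip":0,"xyz":[0,0,-0.8],"spin":0},{"grip":0,"xyz":[0,0,-0.8],"spin":0}]}}

```text
clock: 5.05
ee_pos: [458.0, -98.3, 119.5]
ee_rot: [0.005, 0.652, 0.758, 0.002]
force: [1.6, -0.2, -0.8]
gripper_width: 0.248
grip_force: 58.9
```

```bash
python3 -c "
from h import *
go(522.6,173.6,110); print(ctrl.read_state()['gripper_width'])"
```

```text
pos [458.  -98.3 119.5] shares [2.16  0.871 0.077] spin -0.004
0.2477892225557193
```

>>> {"fn": "arm_command", "kwargs": {"deltas": [{"grip":0,"xyz":[0.3,0.13,0],"spin":0},{"grip":0,"xyz":[0.6,0.26,0],"spin":0},{"grip":0,"xyz":[0.9,0.38,0],"spin":0},{"grip":0,"xyz":[1,0.43,0],"spin":0}]}}

```text
clock: 5.45
ee_pos: [487.2, 32.3, 112.8]
ee_rot: [0.0, 0.651, 0.759, 0.001]
force: [0.2, 0.0, 0.0]
gripper_width: 0.253
grip_force: 59.0
```

>>> {"fn": "arm_command", "kwargs": {"deltas": [{"grip":0,"xyz":[0.3,0.13,0],"spin":0},{"grip":0,"xyz":[0.6,0.26,0],"spin":0},{"grip":0,"xyz":[0.9,0.36,0],"spin":0},{"grip":0,"xyz":[1,0.42,0],"spin":0},{"grip":0,"xyz":[1,0.42,0],"spin":0}]}}

```text
clock: 5.95
ee_pos: [519.0, 156.8, 112.5]
ee_rot: [0.0, 0.651, 0.759, 0.0]
force: [-0.1, -1.0, -1.3]
gripper_width: 0.255
grip_force: 59.1
```

```bash
python3 - <<'E'
from h import *
c=cam("wrist"); P=cloud(c); save(c,"w2")
go(522.6,173.6,80)
z=P[...,2]; m=(z>10.5)&(z<17)&(abs(P[...,0]-515)<80)&(abs(P[...,1]-223)<120)
print("rim",cv2.minAreaRect(P[m][:,:2].astype(np.float32)))
print("load",disc(P,(505,271),37,44,40),disc(P,(505,271),17,24,40))
s=cam("side"); Q=cloud(s); 
g=T_tool()[:3,3]; 
m=(abs(Q[...,0]-g[0])<35)&(abs(Q[...,1]-g[1])<35)&(Q[...,2]>60)
print("held low z",np.percentile(Q[m][:,2],[0,1,5]))
E
```

```text
pos [518.6 155.6 112.3] shares [0.144 0.056 0.269] spin -0.003
rim ((515.6876831054688, 221.11631774902344), (90.83648681640625, 178.25477600097656), 8.914388656616211)
load (((505.15167236328125, 269.1692810058594), 11.843188285827637), (array([505.15374415, 269.09312101]), np.float64(11.63292918176165)), 1334, np.float64(39.88641515371451)) (((505.14617919921875, 269.2465515136719), 29.16465187072754), (array([505.17711413, 269.11873474]), np.float64(28.696874185705564)), 5326, np.float64(19.8014399963201))
held low z [ 93.274796    97.72549861 106.51118016]
```

View pics/w2.png

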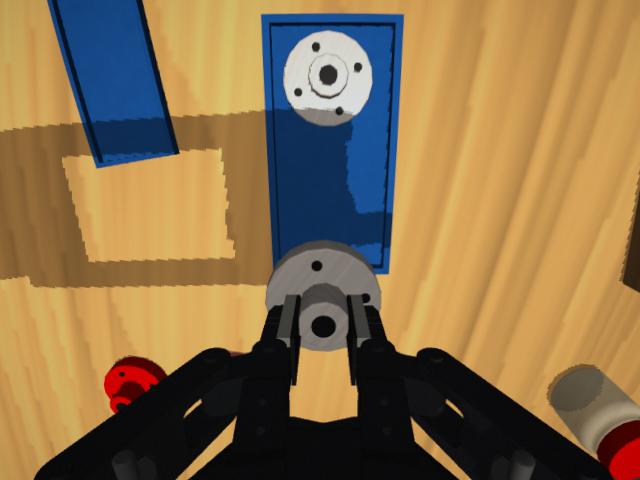

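The picture shows the held flange upright at (323,310) over the tray's near end, with the loaded flange at (328,75) and the middle free. I'll lower it.

>>> {"fn": "arm_command", "kwargs": {"deltas": [{"grip":0,"xyz":[0.12,0.052,0],"spin":0},{"grip":0,"xyz":[0.12,0.052,0.2],"spin":0},{"grip":0,"xyz":[0.12,0.052,0.4],"spin":0},{"grip":0,"xyz":[0.12,0.052,0.58],"spin":0},{"grip":0,"xyz":[0.12,0.052,0.58],"spin":0}]}}

```text
clock: 6.55
ee_pos: [519.8, 169.6, 39.4]
ee_rot: [-0.002, 0.652, 0.758, -0.003]
force: [-0.4, 0.4, -0.6]
gripper_width: 0.249
grip_force: 59.1
```

```bash
python3 - <<'E'
from h import *
go(522.5,170.8,25)
for n in("side","scene"):
    s=cam(n); Q=cloud(s); z=Q[...,2]; g=T_tool()[:3,3]
    print(n,g,disc(Q,g[:2],g[2]-19+11,g[2]-19+17,32))
E
```

```text
pos [519.8 169.6  39.4] shares [0.007 0.024 0.12 ] spin -0.005
side [521.11207916 169.92264727  41.38755533] (((518.7555541992188, 174.33522033691406), 28.56356430053711), (array([518.89306919, 173.36574307]), np.float64(28.035682750110013)), 259, np.float64(34.94709295437053))
scene [522.44989467 170.29349666  43.00829859] (((521.2344360351562, 172.38543701171875), 29.386777877807617), (array([520.98598983, 172.47947567]), np.float64(28.809668581332943)), 286, np.float64(37.112088473795666))
```

>>> {"fn": "arm_command", "kwargs": {"deltas": [{"grip":0,"xyz":[0,0,0.06],"spin":0},{"grip":0,"xyz":[0,0,0.12],"spin":0},{"grip":0,"xyz":[0,0,0.15],"spin":0},{"grip":0,"xyz":[0,0,0.15],"spin":0},{"grip":0,"xyz":[0,0,0.15],"spin":0}]}}

```text
clock: 7.15
ee_pos: [522.7, 170.8, 24.9]
ee_rot: [0.0, 0.652, 0.758, 0.0]
force: [-0.5, -0.7, -0.4]
gripper_width: 0.25
grip_force: 59.1
```

No contact yet, so I'll go 1 mm lower and then release.

>>> {"fn": "arm_command", "kwargs": {"deltas": [{"grip":0,"xyz":[0,0,0.01],"spin":0},{"grip":0,"xyz":[0,0,0.01],"spin":0},{"grip":0,"xyz":[0,0,0.01],"spin":0}]}}

```text
clock: 7.45
ee_pos: [522.7, 170.9, 24.8]
ee_rot: [0.0, 0.652, 0.758, 0.0]
force: [-6.2, -2.2, 10.0]
gripper_width: 0.254
grip_force: 60.4
```

>>> {"fn": "arm_command", "kwargs": {"deltas": [{"grip":0.6,"xyz":[0,0,0],"spin":0},{"grip":0.6,"xyz":[0,0,0],"spin":0},{"grip":0.6,"xyz":[0,0,0],"spin":0},{"grip":0.6,"xyz":[0,0,0],"spin":0}]}}

```text
clock: 7.85
ee_pos: [522.6, 170.8, 23.6]
ee_rot: [-0.0, 0.652, 0.758, -0.0]
force: [0.0, 0.6, 0.4]
gripper_width: 0.606
grip_force: 0.0
```

>>> {"fn": "arm_command", "kwargs": {"deltas": [{"grip":0.6,"xyz":[0,0,-0.2],"spin":0},{"grip":0.6,"xyz":[0,0,-0.5],"spin":0},{"grip":0.6,"xyz":[0,0,-0.8],"spin":0},{"grip":0.6,"xyz":[0,0,-1],"spin":0},{"grip":0.6,"xyz":[0,0,-1],"spin":0}]}}

```text
clock: 8.35
ee_pos: [525.5, 171.5, 148.6]
ee_rot: [0.002, 0.652, 0.758, 0.003]
force: [0.4, 0.6, 0.6]
gripper_width: 0.605
grip_force: 0.0
```

```bash
python3 - <<'E'
from h import *
go(620,-118,145)
s=cam("wrist");P=cloud(s)
for n,xy in(("placed",(522,172)),("load",(505,270))): print(n,disc(P,xy,36.5,44,30)and disc(P,xy,36.5,44,30)[1:],disc(P,xy,16.5,23,32)[1:])
s=cam("side");P=cloud(s)
for n,xy in(("placed",(522,172)),("load",(505,270))): print(n,disc(P,xy,17,24,32)[1:])
E
```

```text
pos [525.5 171.5 148.6] shares [-2.503  0.417  0.032] spin -0.004
placed ((array([523.52798678, 172.47086296]), np.float64(11.706739703313804)), 680, np.float64(39.73118201860912)) ((array([523.52638301, 172.24030532]), np.float64(28.43197821495266)), 2686, np.float64(19.67793423135697))
load ((array([505.41554053, 268.8448515 ]), np.float64(11.721837397136104)), 954, np.float64(39.92986924684615)) ((array([505.1238301 , 269.09962718]), np.float64(28.6385229605937)), 3825, np.float64(19.80754982433649))
placed ((array([521.83466094, 174.90382353]), np.float64(28.850520074365985)), 360, np.float64(20.390155842220224))
load ((array([504.23660784, 272.46028277]), np.float64(28.849876224563538)), 455, np.float64(20.46515026927227))
```

Placed flat, centres 98 mm apart. Their midpoint is (514.3,220.7). Now for the boss-down flange.

>>> {"fn": "arm_command", "kwargs": {"deltas": [{"grip":1,"xyz":[-0.35,0.06,0],"spin":0},{"grip":1,"xyz":[-0.7,0.12,0],"spin":0},{"grip":1,"xyz":[-1,0.17,0],"spin":0}]}}

```text
clock: 8.75
ee_pos: [559.8, 53.7, 141.4]
ee_rot: [-0.001, 0.652, 0.758, -0.001]
force: [0.6, 0.5, 1.0]
gripper_width: 0.998
grip_force: 0.0
```

>>> {"fn": "arm_command", "kwargs": {"deltas": [{"grip":1,"xyz":[-0.35,0.06,0],"spin":0},{"grip":1,"xyz":[-0.7,0.12,0],"spin":0},{"grip":1,"xyz":[-1,0.17,0],"spin":0},{"grip":1,"xyz":[-1,0.17,0],"spin":0},{"grip":1,"xyz":[-1,0.17,0],"spin":0}]}}

```text
clock: 9.25
ee_pos: [597.8, -60.9, 141.4]
ee_rot: [-0.002, 0.653, 0.758, -0.001]
force: [-0.4, 0.6, -0.3]
gripper_width: 1.0
grip_force: 0.0
```

```bash
python3 look.py 620 -118 30 38; python3 -c "
from h import *
go(620,-118,90)"
```

```text
disc (((621.5221557617188, -117.86053466796875), 29.393226623535156), (array([ 621.2533983 , -117.84352438]), np.float64(28.712800516171527)), 3294, np.float64(33.718643009715734))
pos [597.7 -60.  141.7] shares [-0.506  0.112  0.43 ] spin -0.005
```

>>> {"fn": "arm_command", "kwargs": {"deltas": [{"grip":1,"xyz":[-0.3,0.07,0.1],"spin":0},{"grip":1,"xyz":[-0.506,0.12,0.3],"spin":0},{"grip":1,"xyz":[-0.506,0.12,0.43],"spin":0},{"grip":1,"xyz":[-0.506,0.12,0.43],"spin":0},{"grip":1,"xyz":[-0.506,0.12,0.43],"spin":0}]}}

```text
clock: 9.8
ee_pos: [621.4, -116.4, 91.5]
ee_rot: [-0.001, 0.651, 0.759, -0.0]
force: [0.2, -0.2, 0.4]
gripper_width: 1.005
grip_force: 0.0
```

```bash
python3 look.py 621 -118 30 38; python3 -c "
from h import *
go(621,-118,12)"
```

```text
disc (((621.3988647460938, -118.03473663330078), 29.079317092895508), (array([ 621.54909864, -117.94095768]), np.float64(28.732967241857352)), 5859, np.float64(33.72295198977778))
pos [ 622.2 -116.7   92.6] shares [-0.009 -0.012  0.672] spin -0.003
```

>>> {"fn": "arm_command", "kwargs": {"deltas": [{"grip":1,"xyz":[-0.009,-0.006,0.2],"spin":0},{"grip":1,"xyz":[-0.009,-0.006,0.4],"spin":0},{"grip":1,"xyz":[-0.009,-0.006,0.6],"spin":0},{"grip":1,"xyz":[-0.009,-0.006,0.67],"spin":0},{"grip":1,"xyz":[-0.009,-0.006,0.67],"spin":0}]}}

```text
clock: 10.35
ee_pos: [621.0, -118.4, 11.2]
ee_rot: [-0.001, 0.652, 0.759, -0.0]
force: [0.2, 0.5, 0.3]
gripper_width: 0.998
grip_force: 0.0
```

>>> {"fn": "arm_command", "kwargs": {"deltas": [{"grip":0.3,"xyz":[0,0,0],"spin":0},{"grip":0.3,"xyz":[0,0,0],"spin":0},{"grip":0.3,"xyz":[0,0,0],"spin":0},{"grip":0.3,"xyz":[0,0,0],"spin":0},{"grip":0.3,"xyz":[0,0,0],"spin":0}]}}

```text
clock: 10.85
ee_pos: [623.6, -119.8, 14.4]
ee_rot: [0.002, 0.652, 0.758, 0.001]
force: [-1.6, 0.3, 7.3]
gripper_width: 0.658
grip_force: 63.9
```

```bash
python3 - <<'E'
from h import *
s=ctrl.read_state(); print(s["gripper_width"],s["grip_force"],s["force"])
c=cam("wrist"); P=cloud(c); save(c,"w3")
print(disc(P,(621,-118),28,40,32)); go(621,-118,12)
E
```

```text
0.657818397479493 63.90693426132202 [-1.56458233  0.32697867  7.26244265]
(((620.9926147460938, -118.01947784423828), 31.99447250366211), (array([ 621.94463237, -118.15983897]), np.float64(30.090248783836927)), 13245, np.float64(33.8208430533644))
pos [ 623.6 -119.9   14.3] shares [ 0.019 -0.019  0.019] spin -0.004
```

View pics/w3.png

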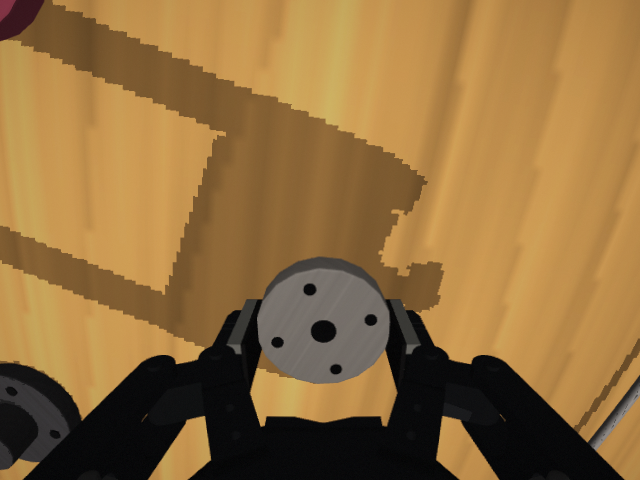

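The picture shows the brim held squarely between the pads, centred at (323,322). Lifting.

>>> {"fn": "arm_command", "kwargs": {"deltas": [{"grip":0.3,"xyz":[0,0,-0.2],"spin":0},{"grip":0.3,"xyz":[0,0,-0.5],"spin":0},{"grip":0.3,"xyz":[0,0,-0.8],"spin":0},{"grip":0.3,"xyz":[0,0,-1],"spin":0},{"grip":0.3,"xyz":[0,0,-1],"spin":0}]}}

```text
clock: 11.4
ee_pos: [625.1, -120.3, 138.1]
ee_rot: [0.004, 0.652, 0.758, 0.002]
force: [0.3, 0.1, -0.6]
gripper_width: 0.653
grip_force: 64.0
```

```bash
python3 -c "
from h import *
go(514.3,220.7,130); print(ctrl.read_state()['gripper_width'])"
```

```text
pos [ 625.1 -120.3  138.1] shares [ 2.949 -0.488  0.051] spin -0.004
0.6531404412149561
```

>>> {"fn": "arm_command", "kwargs": {"deltas": [{"grip":0.3,"xyz":[0.25,-0.04,0],"spin":0},{"grip":0.3,"xyz":[0.5,-0.08,0],"spin":0},{"grip":0.3,"xyz":[0.75,-0.12,0],"spin":0},{"grip":0.3,"xyz":[1,-0.16,0],"spin":0}]}}

```text
clock: 11.8
ee_pos: [583.6, -2.7, 130.5]
ee_rot: [-0.001, 0.652, 0.758, -0.0]
force: [-0.1, 0.2, -1.1]
gripper_width: 0.652
grip_force: 64.1
```

>>> {"fn": "arm_command", "kwargs": {"deltas": [{"grip":0.3,"xyz":[0.25,-0.04,0],"spin":0},{"grip":0.3,"xyz":[0.5,-0.08,0],"spin":0},{"grip":0.3,"xyz":[0.75,-0.12,0],"spin":0},{"grip":0.3,"xyz":[1,-0.16,0],"spin":0}]}}

```text
clock: 12.2
ee_pos: [546.7, 113.1, 130.6]
ee_rot: [-0.0, 0.652, 0.758, -0.0]
force: [1.0, 0.4, -0.4]
gripper_width: 0.653
grip_force: 64.1
```

>>> {"fn": "arm_command", "kwargs": {"deltas": [{"grip":0.3,"xyz":[0.25,-0.04,0],"spin":0},{"grip":0.3,"xyz":[0.5,-0.08,0],"spin":0},{"grip":0.3,"xyz":[0.75,-0.12,0],"spin":0},{"grip":0.3,"xyz":[0.9,-0.16,0],"spin":0},{"grip":0.3,"xyz":[0.9,-0.16,0],"spin":0}]}}

```text
clock: 12.7
ee_pos: [511.0, 218.0, 130.6]
ee_rot: [-0.001, 0.651, 0.759, -0.0]
force: [-0.1, -0.8, -1.4]
gripper_width: 0.658
grip_force: 64.1
```

>>> {"fn": "arm_command", "kwargs": {"deltas": [{"grip":0.3,"xyz":[0,0,0.2],"spin":0},{"grip":0.3,"xyz":[0,0,0.4],"spin":0},{"grip":0.3,"xyz":[0,0,0.4],"spin":0},{"grip":0.3,"xyz":[0,0,0.4],"spin":0},{"grip":0.3,"xyz":[0,0,0.4],"spin":0}]}}

```text
clock: 13.2
ee_pos: [513.6, 215.8, 85.0]
ee_rot: [0.0, 0.652, 0.758, 0.001]
force: [0.3, 0.3, -1.2]
gripper_width: 0.649
grip_force: 64.1
```

```bash
python3 - <<'E'
from h import *
go(514.3,220.7,18)
g=T_tool()[:3,3]
for n in("wrist","scene","side"):
    c=cam(n); P=cloud(c); h=g[2]-14.4+34
    print(n,"held",disc(P,g[:2],h-3,h+4,31))
    for q,xy in(("placed",(522,172)),("load",(505,270))):
        for zz in((37,44),(17,24)):
            d=disc(P,xy,*zz,32); print(q,zz,d and d[1:])
E
```

```text
pos [513.6 215.8  85. ] shares [0.039 0.011 0.558] spin -0.005
wrist held (((513.5481567382812, 216.04885864257812), 30.89346694946289), (array([514.02171563, 217.14823542]), np.float64(29.576098221764024)), 12703, np.float64(104.42286338486213))
placed (37, 44) None
placed (17, 24) None
load (37, 44) ((array([505.53880068, 269.05639684]), np.float64(11.695546436544255)), 1387, np.float64(39.972808146936586))
load (17, 24) ((array([505.31861148, 269.23421272]), np.float64(28.621667956038873)), 5403, np.float64(19.83239220749968))
scene held (((513.91357421875, 215.8798065185547), 30.486398696899414), (array([513.35432492, 217.76991054]), np.float64(28.658858212321714)), 269, np.float64(105.75268371253298))
placed (37, 44) ((array([522.61518503, 173.7056806 ]), np.float64(11.251068190320302)), 84, np.float64(40.579011428972876))
placed (17, 24) ((array([522.99293644, 173.38842854]), np.float64(28.962478457645847)), 352, np.float64(20.654665573073657))
load (37, 44) ((array([505.37671314, 270.8306693 ]), np.float64(11.0968235057436)), 78, np.float64(40.82554912366851))
load (17, 24) ((array([505.51789307, 270.91127343]), np.float64(28.988684350034536)), 326, np.float64(20.64399674282771))
side held (((513.1534423828125, 219.87094116210938), 29.31989860534668), (array([513.10443415, 218.99395635]), np.float64(28.382803812915984)), 505, np.float64(105.19113303544361))
placed (37, 44) ((array([513.07843739, 179.98000618]), np.float64(5.163918329743296)), 13, np.float64(39.85657258748358))
placed (17, 24) ((array([522.39427201, 174.70278594]), np.float64(29.087962236505692)), 347, np.float64(20.428581930023142))
load (37, 44) ((array([504.47998204, 271.64340401]), np.float64(12.375146357431968)), 120, np.float64(40.20970920142099))
load (17, 24) ((array([504.05368075, 272.41692281]), np.float64(28.61229466283881)), 449, np.float64(20.391715831557576))
```

>>> {"fn": "arm_command", "kwargs": {"deltas": [{"grip":0.3,"xyz":[0.033,0.01,0.05],"spin":0},{"grip":0.3,"xyz":[0.033,0.01,0.2],"spin":0},{"grip":0.3,"xyz":[0.033,0.01,0.35],"spin":0},{"grip":0.3,"xyz":[0.033,0.01,0.45],"spin":0},{"grip":0.3,"xyz":[0.033,0.01,0.5],"spin":0}]}}

```text
clock: 13.85
ee_pos: [512.3, 220.0, 22.2]
ee_rot: [-0.001, 0.652, 0.758, -0.001]
force: [0.8, -0.2, -2.0]
gripper_width: 0.654
grip_force: 64.1
```

>>> {"fn": "arm_command", "kwargs": {"deltas": [{"grip":0.3,"xyz":[0,0,0.01],"spin":0},{"grip":0.3,"xyz":[0,0,0.02],"spin":0},{"grip":0.3,"xyz":[0,0,0.02],"spin":0},{"grip":0.3,"xyz":[0,0,0.02],"spin":0}]}}

```text
clock: 14.25
ee_pos: [513.8, 220.3, 22.1]
ee_rot: [0.0, 0.652, 0.758, 0.001]
force: [-0.3, -0.3, -1.9]
gripper_width: 0.652
grip_force: 64.1
```

>>> {"fn": "arm_command", "kwargs": {"deltas": [{"grip":0.3,"xyz":[0,0,0.01],"spin":0},{"grip":0.3,"xyz":[0,0,0.01],"spin":0},{"grip":0.3,"xyz":[0,0,0.01],"spin":0}]}}

```text
clock: 14.55
ee_pos: [513.5, 220.2, 20.4]
ee_rot: [0.0, 0.652, 0.758, 0.0]
force: [0.3, 0.6, 0.1]
gripper_width: 0.657
grip_force: 64.2
```

>>> {"fn": "arm_command", "kwargs": {"deltas": [{"grip":0.3,"xyz":[0,0,0.008],"spin":0},{"grip":0.3,"xyz":[0,0,0.008],"spin":0},{"grip":0.3,"xyz":[0,0,0.008],"spin":0}]}}

```text
clock: 14.85
ee_pos: [513.5, 220.3, 20.3]
ee_rot: [0.0, 0.652, 0.758, 0.0]
force: [-4.4, -1.6, 8.9]
gripper_width: 0.652
grip_force: 65.4
```

Contact is at the expected height, so I'll release and retreat.

>>> {"fn": "arm_command", "kwargs": {"deltas": [{"grip":1,"xyz":[0,0,0],"spin":0},{"grip":1,"xyz":[0,0,0],"spin":0},{"grip":1,"xyz":[0,0,0],"spin":0},{"grip":1,"xyz":[0,0,0],"spin":0}]}}

```text
clock: 15.25
ee_pos: [513.1, 220.1, 19.0]
ee_rot: [-0.0, 0.652, 0.758, -0.0]
force: [-0.5, -0.4, -0.1]
gripper_width: 0.998
grip_force: 0.0
```

>>> {"fn": "arm_command", "kwargs": {"deltas": [{"grip":1,"xyz":[0,0,-0.15],"spin":0},{"grip":1,"xyz":[0,0,-0.4],"spin":0},{"grip":1,"xyz":[0,0,-0.8],"spin":0},{"grip":1,"xyz":[0,0,-1],"spin":0},{"grip":1,"xyz":[0,0,-1],"spin":0}]}}

```text
clock: 15.75
ee_pos: [516.3, 221.1, 144.5]
ee_rot: [0.002, 0.652, 0.758, 0.004]
force: [1.1, 0.3, -0.0]
gripper_width: 1.004
grip_force: 0.0
```

```bash
python3 - <<'E'
from h import *
c=cam("wrist"); P=cloud(c); save(c,"w4")
print("mid",disc(P,(514,221),35,45,31)); m=disc(P,(514,221),36,44,29)
for q,xy in(("placed",(523,172)),("load",(505,269))): print(q,disc(P,xy,37,44,16))
k=np.hypot(P[...,0]-514,P[...,1]-221)<25; p=P[k]; p=p[p[:,2]>35]
print("plane slopes",np.linalg.lstsq(np.c_[p[:,:2]-[514,221],np.ones(len(p))],p[:,2],rcond=None)[0])
s=cam("scene"); cv2.imwrite("pics/fin.png",cv2.resize(s["image"][165:315,180:530,::-1],(800,343)))
E
```

```text
mid (((514.11328125, 222.42823791503906), 28.84114646911621), (array([514.0955741 , 222.46203015]), np.float64(28.601019101411328)), 4158, np.float64(39.71903776706719))
placed (((523.5811767578125, 172.22213745117188), 12.205678939819336), (array([523.63198719, 172.35483323]), np.float64(11.793774527491728)), 594, np.float64(39.727222660703475))
load (((505.4341125488281, 268.87060546875), 12.03744125366211), (array([505.40566472, 268.88694307]), np.float64(11.716111418321244)), 826, np.float64(39.937740642249324))
plane slopes [ -0.51516371   5.74835205 134.16620429]
```

View pics/w4.png

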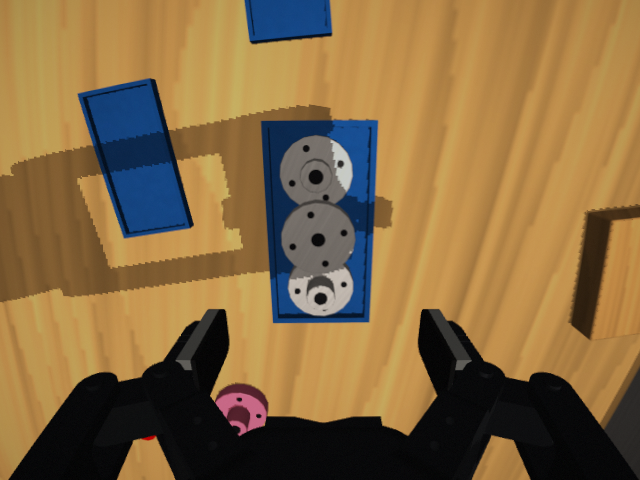

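The picture shows all three flanges in a row in the tray: loaded (316,175), middle brim-up (318,240) overlapping both, and placed (320,290). The middle one's top is at about 40 mm, so its boss is on the floor.

```bash
python3 -c "
from workcell import ctrl
print(ctrl.hand_in())"
```

```text
the job is handed in; nothing more can be done
None
```

The job is handed in at about 16 s on the robot's clock. The boss-up aluminium flange lies flat at the empty end, and the boss-down one stands in the middle with its brim over both neighbours. The loaded flange was not moved, and the gripper was clear of everything.

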